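Push the parts case down the docking lane to its stop

TASK

Push the grey parts case down the narrow docking lane, in at the open mouth and between the two guide rails, until its leading end rests on the buffers of the stop at the far end. Only push it with the fingers as it lies flat on the table: do not lift or tip it, and let neither the case nor the robot touch either guide rail. Leave the other things on the table where they are, and finish with the robot clear of the case.

Things in the scene. Friction and masses are not known exactly. Their poses are not given: they have to be found in the camera images.
- parts_case: grey assortment case, clear lid fixed shut, 126 long (x), 99 wide (y), 34 high, 0.13 to 0.26 kg; loose, flat on the table, friction about 0.6. Origin: centre of its underside. Long walls at y = -44 and +44; hinge strip and catch stand out to about y = +50 and -49 but touch nothing. Starts outside the mouth, +x end leading, up to 30 off the centreline, turned up to 0.25 rad
- case_tail (a point): middle of the foot of the case's trailing end wall (case x = -62, underside). Axes as the case. Both end walls are flat and upright, 88 wide (y -44 to +44), 30 high; the lid above them overhangs by 1, its top at 33
- lane: docking lane fixed to the table, open above, floored by the table: two low aluminium rails with a blue line on top, and a stop bar across the far end. Origin: on the table, middle of the open mouth; +x along the centreline to the stop, +y left of that, z up. Rails straight from x = 0 to 194, inner faces at y = -59 and +59, 16 high, 6 thick, square ends. Stands elsewhere in each run
- lane_stop (a point): on the table, on the lane's centreline, in the plane of the faces of the stop's two black rubber buffers (14 across, centres 9 above the table), 190 from the mouth. Axes as the lane. A case resting on the buffers has its origin 62 before this point. The stop bar is 16 high, fixed and rigid
- rail_left: guide rail on the lane's +y side; origin and axes are those of the lane. Its flat bolted foot, 3 high, reaches outward to y = 77
- rail_right: guide rail on the lane's -y side; origin and axes are those of the lane. Its flat bolted foot, 3 high, reaches outward to y = -77
- seal_jar: clear jar of sealing rings with a black screw lid, 58 across, 56 high mm; loose bystander on the table, to be left alone. Origin: centre of its underside
- spare_coil: black valve coil block, 30x36x46 mm; loose bystander on the table, to be left alone. Origin: centre of its underside
- tape_measure: yellow tape measure, 34x79x57 mm; loose bystander on the table, to be left alone. Origin: centre of its underside
- quick_coupling: brass quick coupling lying flat, 27x51x27 mm; loose bystander on the table, to be left alone. Origin: centre of its underside

How it is judged:
On the way:
1. the leading end of the case is in the lane by at least 20 mm, between the rails and roughly straight (x of parts_case in the frame of lane_stop above -0.232 m and y of parts_case in the frame of lane_stop between -0.015 and 0.015 m and angle between the x axis of parts_case and the x axis of lane, either way round below 0.2 rad), for 0.1 s.
At the end, for the whole second after the job is handed in: The case lies flat and at rest in the lane between the rails, its leading end within 5 mm of the stop's buffers and its long axis within 0.1 rad of the lane's (x of parts_case in the frame of lane_stop above -0.067 m and y of parts_case in the frame of lane_stop between -0.016 and 0.016 m and angle between the x axis of parts_case and the x axis of lane, either way round below 0.1 rad and height (world z) of parts_case below 0.004 m and angle between parts_case's own z axis and vertical below 0.05 rad and linear speed of parts_case below 0.01 m/s); the robot touches nothing.
It fails at once if the case touches a guide rail (more than 0.2 N) (contact force between parts_case and rail_left above 0.2 N or contact force between parts_case and rail_right above 0.2 N).
It fails at once if the robot touches a guide rail (more than 0.5 N) (contact force between any of the fingers, the arm and rail_left above 0.5 N or contact force between any of the fingers, the arm and rail_right above 0.5 N).
It fails at once if the case is lifted more than 8 mm or tipped more than 0.15 rad (height (world z) of parts_case above 0.008 m or angle between parts_case's own z axis and vertical above 0.15 rad).
It fails at once if a bystander is moved more than 15 mm (distance of any of seal_jar, spare_coil, tape_measure, quick_coupling from where it was at the start of the episode above 0.015 m).
It also fails if it takes over 64 s, if anything falls off the work surface, if the arm or the gripper's body presses on something with over 40 N, if the wrist force passes 120 N, or if a joint passes its speed limit or range.

ROBOT

A 7-joint arm with a two-finger parallel gripper is mounted at the origin on a cart in front of the work surface, level with it; the furniture and walls round the work are solid. World frame = base frame: x ahead of the robot, y to its left, z up, the work surface at z = 0. Lengths are in m, angles in rad, forces in N, time in s.
With the tool pointing down it reaches from about 0.4 to 0.85 m from the base axis. Payload 10.4 kg.
Tool frame: the origin (TCP) lies at the very end of the fingers, on their centre line; the grasp point (between the pads) lies 19 mm behind it; z points along the fingers, y is the direction in which the jaws open and shut (so a half turn about z gives the same grasp; the last joint's range is limited). The gripper opens to 87 mm and grips with 3 to 60 N. Pads are 19 mm wide; open, the fingers measure 117 mm over their backs; the gripper's body (75 mm by 190 mm) begins 51 mm behind the grasp point.
Start: joints at [-1.126, 0.332, -0.065, 1.46, 0.022, 1.35, -0.088], TCP at [0.282, 0.558, 0.184] pointing down, gripper open.
Joint ranges: [-2.6, 2.6], [-0.5, 2.12], [-1.47, 1.34], [0.16, 2.42], [-1.27, 4.41], [0.06, 2.06], [-2.6, 2.6]. Speed limits (rad/s): [2.22, 2.22, 2.79, 2.79, 3.14, 3.14, 3.14].

INTERFACE

Orientations are given as a unit quaternion [x, y, z, w].
In Python, from bench import read_state, camera, close_job gives the robot as it stands.
- The arm moves only by the shell command python3 -m inch 'ROWS' [OPENING] [FORCE]. ROWS is JSON, a list of rows, each a list of 6 numbers: the shift along the tool's x, y, z as a fraction of full scale, then the turn, a rotation vector about the tool's x, y, z as a fraction of full scale. In form: [[tx, ty, tz, ax, ay, az], ...]. A call has 1 to 5 rows; each row shifts and turns the commanded pose from where the row before left it, along the tool's axes as they then stand; what a row does not reach is not made up. Full scale, the value 1, is 0.04 m for a shift and 120 degrees for a turn. A row lasts 1/8 s, in which the tool goes at most 62.5 mm and 10.7 degrees, less where a joint would pass 70% of its speed; a pose out of reach is approached as far as the arm can. A call with a number of a shift or a turn outside -1 to 1 is refused whole. A call with a gripper value outside its range is refused whole. OPENING is the opening, from -1 (shut) to 1 (fully open), so that 0 is half open, set as the call begins (- or left out, the last holds). The fingers move at their own pace and stop on an object; FORCE is the grip in N (left out, the last holds). Time passes only in rows, so rows that do not move let the fingers close. It gives the time, the measured TCP pose, the force and the opening at its end, in the units of the state.
- read_state(): the state, without advancing time (a new reading comes with each control period).
- camera(name): name is "scene" or "top" or "wrist"; returns a dict with "img" (480x640x3 uint8, red, green, blue), "depth" (480x640 float32, m along the optical axis (not along the pixel's ray), 0 where there is no reading), "fx", "fy", "cx", "cy" (pixels), "position" and "orientation" of the camera in the world; the wrist camera has in their place "tool_from_camera" (4x4, takes a point from camera to tool coordinates, whose origin is the TCP and whose axes are the flange's). Camera axes: x right, y down, z forward; pixel columns grow to the right and rows downward; lengths in m; the calibration is good to about 2 mm. A picture is of the moment at which its call begins: read the wrist's pose just before it.
- close_job(): hands the job in, once; it reports no verdict.
The state is a dict: "time": time; "joint_positions": joint angles; "joint_vel": joint speeds; "joint_torque": joint torques, N m; "ee_pos": TCP position; "eef_rot": TCP orientation; "ft_force": force on the tool from outside, world axes, zero at the start; "torque": the same for the moment, N m; "width": finger opening in m.
Only numpy, scipy, OpenCV 4.12 (cv2) and the standard library are available. Lean on these libraries where they do the work, as an engineer would, in place of code of your own. Each camera call takes 0.05 s, during which the arm holds its last target.

## Working session

There is one attempt and no reset: what is moved stays moved. The work goes in short steps, Python scripts to look and compute and a shell command to move; the robot and the scene stay as the last step left them, time stands still between calls to the robot, and variables do not carry over. Pictures are saved under pics/ and viewed, and the job is handed in when it is done.

```bash
ls; mkdir -p pics; python3 - <<'E'
from bench import read_state, camera
import cv2
s=read_state(); print({k:s[k] for k in('time','ee_pos','eef_rot','ft_force','width')})
for n in('top','scene'):
    c=camera(n); cv2.imwrite(f'pics/{n}0.png',c['img'][:,:,::-1]); print(n,c['fx'],c['cx'],c['cy'],c['position'],c['orientation'])
E
```

```text
pics
{'time': 0.0, 'ee_pos': array([0.2816123 , 0.55748013, 0.18357133]), 'eef_rot': array([ 2.31746625e-01,  9.72775934e-01, -6.82084893e-04, -1.37250953e-04]), 'ft_force': array([-0.20629993, -0.25770683,  0.05535822]), 'width': 0.0869416413853704}
top 529.7683589764458 311.63450094800726 236.21126293455447 [ 0.51635248 -0.01382994  0.91599124] [-0.70070983  0.71117626 -0.03018518  0.04819654]
scene 456.5073972370448 312.0245968315171 243.4745038466001 [ 0.22603484 -0.44306839  0.68588098] [ 0.87294643 -0.32480265  0.13181447 -0.33925317]
```

View pics/top0.png

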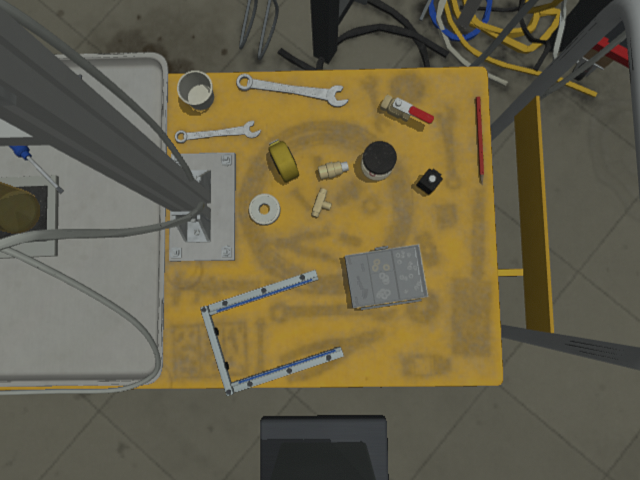

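View pics/scene0.png

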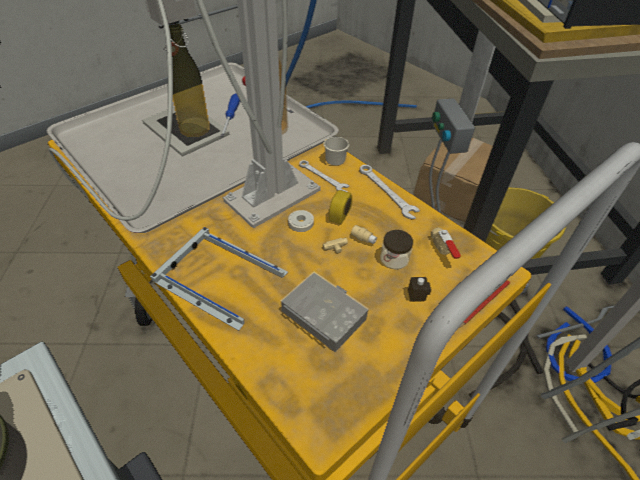

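The top view shows the lane with its mouth facing right: left stop bar near (205,310)-(230,390), rail ends near (315,275) and (340,352). The case is at about (385,277). Next I'll enlarge this area and measure it.

```bash
cat > h.py <<'E'
import numpy as np, cv2
from scipy.spatial.transform import Rotation as R
from bench import read_state, camera
def ray(c,u,v,z):
    d=R.from_quat(c['orientation']).apply([(u-c['cx'])/c['fx'],(v-c['cy'])/c['fy'],1]); p=np.array(c['position'])
    return p+d*(z-p[2])/d[2]
def pix(c,P):
    q=R.from_quat(c['orientation']).inv().apply(np.array(P)-c['position'])
    return q[...,0]/q[...,2]*c['fx']+c['cx'], q[...,1]/q[...,2]*c['fy']+c['cy']
E
python3 - <<'E'
from h import *
c=camera('top')
for p in [(0,0),(320,240),(320,450),(200,210),(385,277)]: print(p,ray(c,*p,0).round(3))
im=c['img'][:,:,::-1]
cr=im[235:405,190:440]; cv2.imwrite('pics/crop0.png',cv2.resize(cr,None,fx=3.2,fy=3.2,interpolation=cv2.INTER_CUBIC))
np.save('top0.npy',c['img'])
d=c['depth']; 
for p in [(385,277),(450,330),(212,345),(260,292)]: print(p,c['position'][2]-d[p[1],p[0]])
E
```

```text
(0, 0) [1.07  0.583 0.   ]
(320, 240) [ 0.612 -0.006  0.   ]
(320, 450) [ 0.26 -0.    0.  ]
(200, 210) [0.668 0.205 0.   ]
(385, 277) [ 0.546 -0.116  0.   ]
(385, 277) 0.04075233996169447
(450, 330) 0.017005074622796768
(212, 345) 0.02443181336181044
(260, 292) 0.006709385516809219
```

View pics/crop0.png

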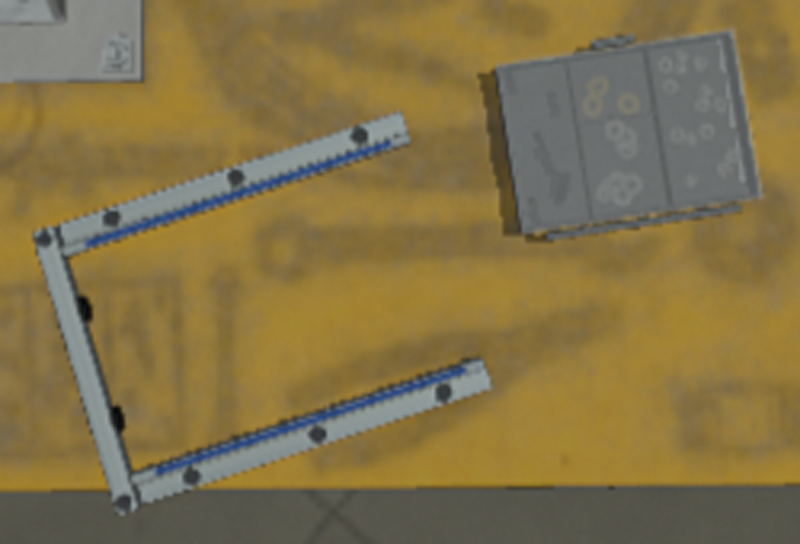

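```bash
cat > m.py <<'E'
from h import *
def lane(c):
    hsv=cv2.cvtColor(c['img'],cv2.COLOR_RGB2HSV)
    m=cv2.inRange(hsv,(105,90,60),(125,255,255))
    n,l,st,ce=cv2.connectedComponentsWithStats(cv2.dilate(m,np.ones((3,3))))
    out=[]
    for i in range(1,n):
        vv,uu=np.nonzero((l==i)&(m>0))
        if len(uu)<40: continue
        P=np.array([ray(c,u,v,.016) for u,v in zip(uu,vv)])[:,:2]
        if P[:,0].min()<.3 or abs(P[:,1]).max()>.3 : continue
        (ctr,sz,a)=cv2.minAreaRect(P.astype(np.float32)); vx,vy,x0,y0=cv2.fitLine(P.astype(np.float32),cv2.DIST_HUBER,0,.001,.001).ravel()
        if vy<0: vx,vy=-vx,-vy
        s=(P-[x0,y0])@[vx,vy]; out.append((x0,y0,np.arctan2(vy,vx),s.min(),s.max(),len(P)))
    return out
E
python3 - <<'E'
from m import *
for n in('top','scene'):
    c=camera(n); print(n)
    for o in lane(c): print(np.round(o,4))
c=camera('top')
f=lambda u,v,z:ray(c,190+(u+.5)/3.2-.5,235+(v+.5)/3.2-.5,z)[:2]
C=np.array([f(*p,.033) for p in [(497,68),(733,32),(762,195),(525,235)]]); print('case',C.round(4))
print([np.linalg.norm(C[i]-C[i-1]).round(4) for i in range(4)],C.mean(0), [np.arctan2(*(a-b)[::-1]).round(3) for a,b in((C[0],C[1]),(C[3],C[2]))])
# foot/front lower edge
print('foot',[f(*p,0).round(4) for p in[(480,75),(505,235)]])
M=np.array([f(*p,.016) for p in [(402,113),(411,142),(482,358),(491,387)]]);print('railends',M.round(4))
print('buf',[f(*p,.009).round(4) for p in[(91,308),(124,417)]],'bar inner',[f(*p,.016).round(4) for p in[(62,235),(132,480)]])
E
```

```text
top
[ 1.0161e+00 -2.1230e-01  1.1780e-01 -2.9800e-02  2.2200e-02  1.2600e+02]
[ 9.729e-01 -2.417e-01  9.482e-01 -1.890e-02  1.610e-02  9.900e+01]
[ 9.7210e-01 -2.7920e-01  2.0978e+00 -1.5700e-02  1.3700e-02  1.0100e+02]
[ 5.2310e-01  7.3600e-02  1.8751e+00 -6.6400e-02  1.0150e-01  2.0400e+02]
[ 3.9980e-01  5.2500e-02  1.8751e+00 -8.4400e-02  8.4000e-02  2.1000e+02]
scene
[ 1.1804e+00  2.4060e-01  2.3073e+00 -2.4400e-02  2.5400e-02  4.9000e+01]
[ 5.182e-01  9.210e-02  1.869e+00 -8.530e-02  8.350e-02  1.210e+02]
[ 4.005e-01  5.210e-02  1.876e+00 -8.330e-02  8.670e-02  1.260e+02]
case [[ 0.5809 -0.0471]
 [ 0.5978 -0.1702]
 [ 0.5133 -0.182 ]
 [ 0.4945 -0.0598]]
[np.float64(0.0874), np.float64(0.1242), np.float64(0.0853), np.float64(0.1237)] [ 0.54663226 -0.11478388] [np.float64(1.707), np.float64(1.724)]
foot [array([ 0.5797, -0.0391]), array([ 0.4938, -0.0508])]
railends [[ 0.559   0.003 ]
 [ 0.5436 -0.0015]
 [ 0.4308 -0.0369]
 [ 0.4159 -0.0413]]
buf [array([0.4584, 0.1696]), array([0.4016, 0.1518])] bar inner [array([0.4972, 0.1838]), array([0.3703, 0.1462])]
```

```bash
cat > go.py <<'E'
# measured lane; prints tool state in the lane frame and delta to a target lane pose
import sys; from h import *
A=1.875; d=np.array([np.cos(A),np.sin(A)]); n=np.array([-d[1],d[0]]); MO=d*-.1643+n*-.4592
def tolane(p): q=np.array(p)[:2]-MO; return np.array([q@d,q@n])
def toworld(x,y): return MO+d*x+n*y
def delta(w,z,jaw=None):
    s=read_state(); r=R.from_quat(s['eef_rot']); D=np.array([*w,z])-s['ee_pos']
    print('t',round(s['time'],2),'world',s['ee_pos'].round(4),'lane',tolane(s['ee_pos']).round(4),'F',s['ft_force'].round(2),'w',round(s['width'],4))
    M=r.as_matrix(); j=np.degrees(np.arctan2(M[1,1],M[0,1])); print('jaw deg',j.round(2),'tilt',M[:,2].round(4))
    print('tool delta units',(r.inv().apply(D)/.04).round(3), 'turn units', None if jaw is None else round((j-jaw)/120,4))
E
python3 - <<'E'
from go import *
print(MO,toworld(.19,0)); delta((.40,.15),.184,-72.6); print(toworld(-.109,-.11))
c=camera('top')
for p in [(322,203),(333,170),(380,160),(429,181),(283,160)]: print(p,ray(c,*p,.02).round(3))
E
python3 -m inch '[[-0.9,-0.97,0,0,0,0],[-0.9,-0.97,0,0,0,0],[-0.9,-0.97,0,0,0,0],[-0.9,-0.97,0,0,0,0]]'
```

```text
[ 0.48732955 -0.01921051] [0.43041818 0.16206579]
t 0.3 world [0.2817 0.5577 0.1841] lane [0.612  0.0233] F [ 0.06 -0.29  0.57] w 0.0871
jaw deg 63.2 tilt [-2.e-04 -4.e-04 -1.e+00]
tool delta units [-7.235e+00 -7.766e+00  6.000e-03] turn units 1.1317
[ 0.62492813 -0.09025717]
(322, 203) [ 0.673 -0.01   0.02 ]
(333, 170) [ 0.731 -0.03   0.02 ]
(380, 160) [ 0.747 -0.111  0.02 ]
(429, 181) [ 0.708 -0.194  0.02 ]
(283, 160) [0.75  0.056 0.02 ]
time: 0.85
ee_pos: [0.3407, 0.3527, 0.1845]
eef_rot: [0.232, 0.973, 0.0, 0.0]
ft_force: [0.5, 0.4, -0.1]
width: 0.0872
```

Good. Carry on to the waypoint, then turn.

```bash
python3 -m inch '[[-0.9,-0.97,0,0,0,0.088],[-0.9,-0.97,0,0,0,0.088],[0,0,0,0,0,0.088],[0,0,0,0,0,0.088],[0,0,0,0,0,0.088]]'
python3 -m inch '[[0,0,0,0,0,0.088],[0,0,0,0,0,0.088],[0,0,0,0,0,0.088],[0,0,0,0,0,0.088],[0,0,0,0,0,0.088]]'
python3 - <<'E'
from go import *
delta(toworld(-.109,-.11),.12,-72.6)
E
```

```text
time: 1.48
ee_pos: [0.3601, 0.2508, 0.1845]
eef_rot: [0.643, 0.766, 0.0, -0.0]
ft_force: [-0.2, -0.8, 0.0]
width: 0.0869
time: 2.1
ee_pos: [0.3601, 0.2509, 0.1844]
eef_rot: [0.916, 0.401, 0.0, -0.0]
ft_force: [0.2, -0.2, 0.5]
width: 0.0873
t 2.1 world [0.3601 0.2509 0.1844] lane [0.2958 0.0405] F [ 0.21 -0.22  0.5 ] w 0.0873
jaw deg -42.75 tilt [ 2.e-04  2.e-04 -1.e+00]
tool delta units [-1.768 10.651  1.61 ] turn units 0.2488
```

```bash
python3 -m inch '[[0,0,0,0,0,0.083],[0,0,0,0,0,0.083],[0,0,0,0,0,0.083],[0,0,0,0,0,0]]'
python3 - <<'E'
from go import *
delta(toworld(-.109,-.11),.12,-72.6)
E
```

```text
time: 2.6
ee_pos: [0.3601, 0.2508, 0.1844]
eef_rot: [0.988, 0.154, 0.0, -0.0]
ft_force: [-0.4, 0.7, 0.1]
width: 0.0871
t 2.6 world [0.3601 0.2508 0.1844] lane [0.2957 0.0405] F [-0.45  0.73  0.11] w 0.0871
jaw deg -72.23 tilt [ 1.e-04  2.e-04 -1.e+00]
tool delta units [ 3.702 10.141  1.61 ] turn units 0.0031
```

```bash
python3 -m inch '[[0,0.92,0,0,0,0.003],[0,0.92,0,0,0,0],[0,0.92,0,0,0,0],[0,0.92,0,0,0,0],[0.5,0.92,0,0,0,0]]'
python3 -m inch '[[0.5,0.92,0,0,0,0],[0.5,0.92,0,0,0,0],[0.5,0.92,0,0,0,0],[0.6,0.92,0,0,0,0],[0.6,0.92,0,0,0,0]]'
python3 -m inch '[[0.5,0.92,0.4,0,0,0],[0.4,0.02,0.4,0,0,0],[0,0,0.4,0,0,0],[0,0,0.4,0,0,0],[0,0,0,0,0,0]]'
python3 - <<'E'
from go import *
delta(toworld(-.109,-.11),.008,-72.6)
c=camera('top'); cv2.imwrite('pics/top1.png',c['img'][100:400,150:550,::-1].repeat(2,0).repeat(2,1))
E
```

```text
time: 3.22
ee_pos: [0.4343, 0.0802, 0.1847]
eef_rot: [0.988, 0.153, 0.0, -0.0]
ft_force: [0.6, 0.1, 1.1]
width: 0.0871
time: 3.85
ee_pos: [0.5934, -0.0629, 0.1844]
eef_rot: [0.988, 0.154, 0.0, 0.0]
ft_force: [-0.4, 0.1, 0.3]
width: 0.0867
time: 4.47
ee_pos: [0.6365, -0.0868, 0.1191]
eef_rot: [0.988, 0.152, -0.001, -0.0]
ft_force: [0.5, -0.5, 0.2]
width: 0.0868
t 4.47 world [ 0.6365 -0.0868  0.1191] lane [-0.1092 -0.1221] F [ 0.48 -0.48  0.24] w 0.0868
jaw deg -72.57 tilt [-2.2e-03  4.0e-04 -1.0e+00]
tool delta units [-2.970e-01 -2.000e-03  2.779e+00] turn units 0.0003
```

View pics/top1.png

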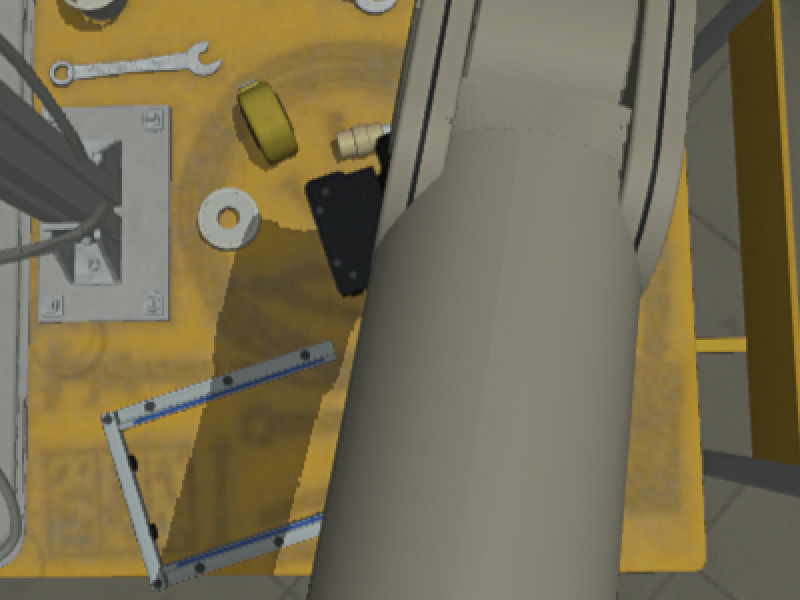

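The arm hides the case in this view, but the gripper stands beside it and clear of the tee near (322,203) and of the jar. I'll lower it and look through the wrist and scene cameras.

```bash
python3 -m inch '[[0,0,0.7,0,0,0],[0,0,0.7,0,0,0],[0,0,0.7,0,0,0],[0,0,0.65,0,0,0],[0,0,0,0,0,0]]'
python3 - <<'E'
from go import *
delta(toworld(-.109,-.11),.008,-72.6)
a=camera('scene')['img']; b=camera('wrist')['img']
cv2.imwrite('pics/s2.png',a[:,:,::-1]); cv2.imwrite('pics/w2.png',b[:,:,::-1])
E
```

```text
time: 5.15
ee_pos: [0.6368, -0.0869, 0.0096]
eef_rot: [0.989, 0.151, -0.001, -0.0]
ft_force: [0.5, -0.3, 0.3]
width: 0.0869
t 5.15 world [ 0.6368 -0.0869  0.0096] lane [-0.1094 -0.1223] F [ 0.5  -0.28  0.34] w 0.0869
jaw deg -72.61 tilt [-2.2e-03  3.0e-04 -1.0e+00]
tool delta units [-0.307 -0.009  0.04 ] turn units -0.0001
```

View pics/s2.png

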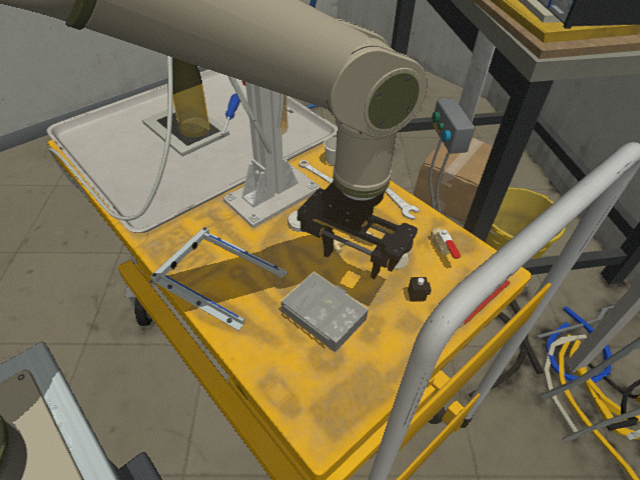

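View pics/w2.png

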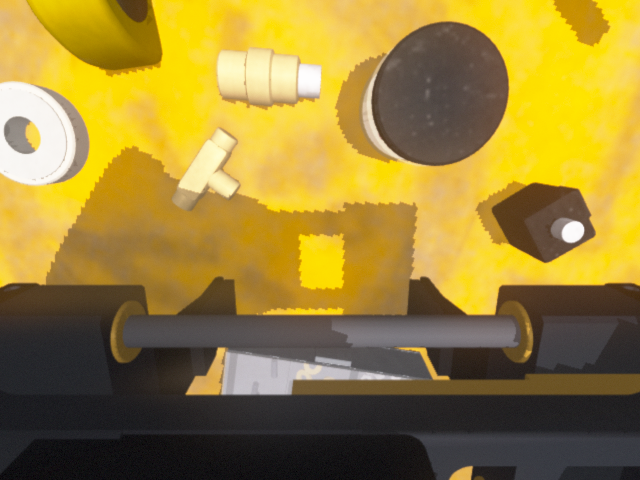

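The fingers are beside the case's far long wall, clear of the bystanders. I'll push gently sideways to square and centre the case.

```bash
python3 -m inch '[[-0.3,0,0,0,0,0],[-0.3,0,0,0,0,0],[-0.15,0,0,0,0,0],[-0.15,0,0,0,0,0],[-0.15,0,0,0,0,0]]'
python3 -m inch '[[-0.15,0,0,0,0,0],[-0.15,0,0,0,0,0],[0,0,0,0,0,0]]'
python3 - <<'E'
from go import *
delta(toworld(-.109,-.0545),.008,-72.6)
c=camera('scene');cv2.imwrite('pics/s3.png',c['img'][150:450,100:500,::-1].repeat(2,0).repeat(2,1))
E
```

```text
time: 5.88
ee_pos: [0.5975, -0.0998, 0.0104]
eef_rot: [0.989, 0.151, 0.0, -0.0]
ft_force: [-0.6, -0.2, 0.2]
width: 0.0868
time: 6.25
ee_pos: [0.5859, -0.1036, 0.0103]
eef_rot: [0.989, 0.151, -0.0, -0.0]
ft_force: [-0.1, 0.3, 0.2]
width: 0.0869
t 6.25 world [ 0.5859 -0.1036  0.0103] lane [-0.11   -0.0688] F [-0.08  0.29  0.17] w 0.0869
jaw deg -72.66 tilt [-1.e-04  1.e-04 -1.e+00]
tool delta units [-0.357 -0.025  0.059] turn units -0.0005
```

View pics/s3.png

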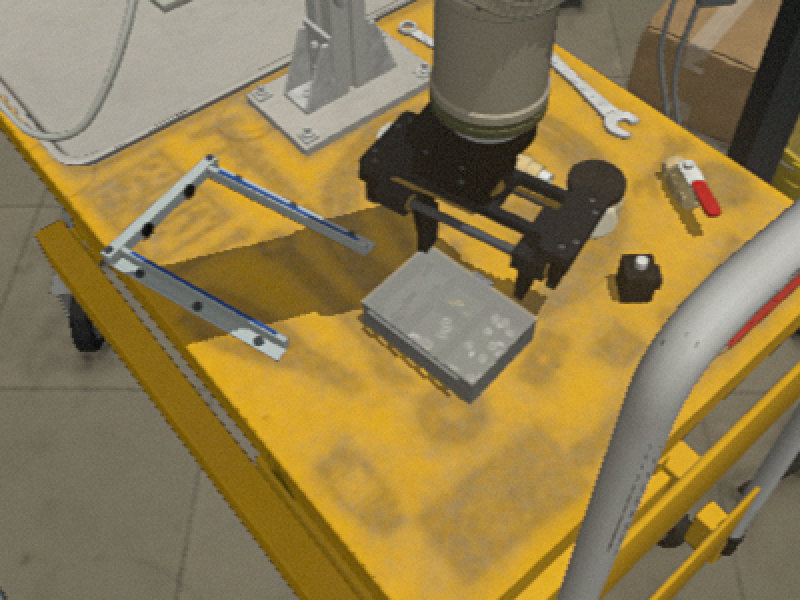

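```bash
python3 -m inch '[[-0.12,0,0,0,0,0],[-0.12,0,0,0,0,0],[-0.12,0,0,0,0,0],[0,0,0,0,0,0]]'
python3 - <<'E'
from go import *
delta(toworld(-.109,-.0545),.008,-72.6)
c=camera('scene');cv2.imwrite('pics/s4.png',cv2.resize(c['img'][250:370,200:400,::-1],None,fx=4,fy=4,interpolation=cv2.INTER_CUBIC))
E
```

```text
time: 6.8
ee_pos: [0.5722, -0.1079, 0.0103]
eef_rot: [0.989, 0.151, -0.0, -0.0]
ft_force: [0.4, -0.9, -0.1]
width: 0.087
t 6.8 world [ 0.5722 -0.1079  0.0103] lane [-0.11   -0.0544] F [ 0.41 -0.92 -0.06] w 0.087
jaw deg -72.67 tilt [-1.e-04  1.e-04 -1.e+00]
tool delta units [ 0.003 -0.025  0.059] turn units -0.0006
```

View pics/s4.png

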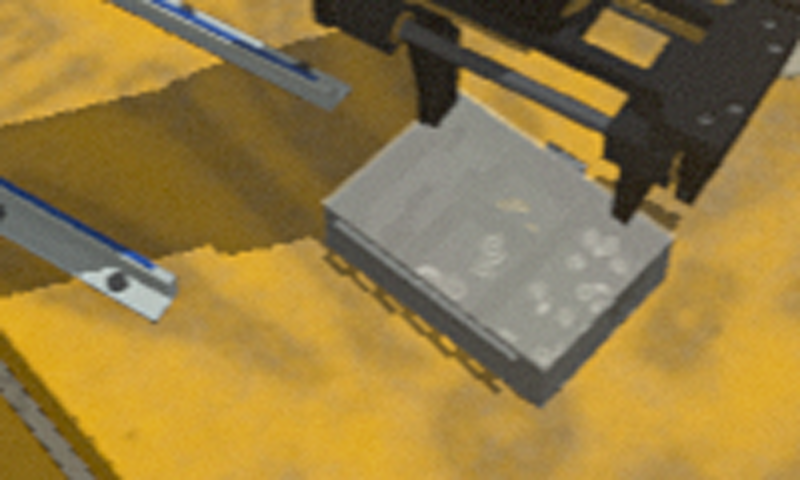

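Both fingers sit flush against the far wall. The lid corners are near (325,207), (545,370) and (672,242) in the crop.

```bash
python3 - <<'E'
from go import *
c=camera('scene')
P=np.array([tolane(ray(c,200+(u+.5)/4-.5,250+(v+.5)/4-.5,.033)) for u,v in[(325,207),(545,370),(672,242)]]);print(P.round(4))
P0=np.array([tolane(ray(c,200+(u+.5)/4-.5,250+(v+.5)/4-.5,0)) for u,v in[(545,405),(665,275)]]);print(P0.round(4))
print(np.linalg.norm(P[1]-P[0]),np.linalg.norm(P[2]-P[1]),'centre',(P[0]+P[2])/2,'yaw',np.arctan2(*(P[0]-P[1])[::-1]))
E
python3 -m inch '[[0.2,0,0,0,0,0],[0.8,0,-0.6,0,0,0],[0,0,-0.7,0,0,0],[0,0,-0.7,0,0,0],[0,0,-0.5,0,0,0]]' -0.4
```

```text
[[-0.0424  0.0053]
 [-0.1634  0.0248]
 [-0.179  -0.0583]]
[[-0.1634  0.0216]
 [-0.1769 -0.0628]]
0.12256907651188921 0.08454484148593845 centre [-0.11067697 -0.02648728] yaw -0.1598467553639594
time: 7.52
ee_pos: [0.6115, -0.0955, 0.1116]
eef_rot: [0.989, 0.151, 0.001, 0.0]
ft_force: [-0.4, 0.2, 0.2]
width: 0.0451
```

```bash
python3 - <<'E'
from go import *
c=camera('scene'); im=c['img'][:,:,::-1].copy()
for P in [(.557,-.060,.01),(.587,-.155,.01),(.5722,-.1079,.0103)]: print(pix(c,P))
p0=np.array([tolane(x) for x in [(.5809,-.0471),(.5978,-.1702),(.5133,-.182),(.4945,-.0598)]]);print(p0)
cv2.imwrite('pics/s5.png',cv2.resize(im[230:400,180:440],None,fx=3,fy=3,interpolation=cv2.INTER_CUBIC))
E
```

```text
(np.float64(307.43415888741583), np.float64(290.2394021345676))
(np.float64(355.41368656556307), np.float64(314.2186347202439))
(np.float64(331.1579815245577), np.float64(301.9586159590649))
[[-0.05463645 -0.0809204 ]
 [-0.17714653 -0.06017188]
 [-0.16309416  0.02398287]
 [-0.04087365  0.00531668]]
```

View pics/s5.png

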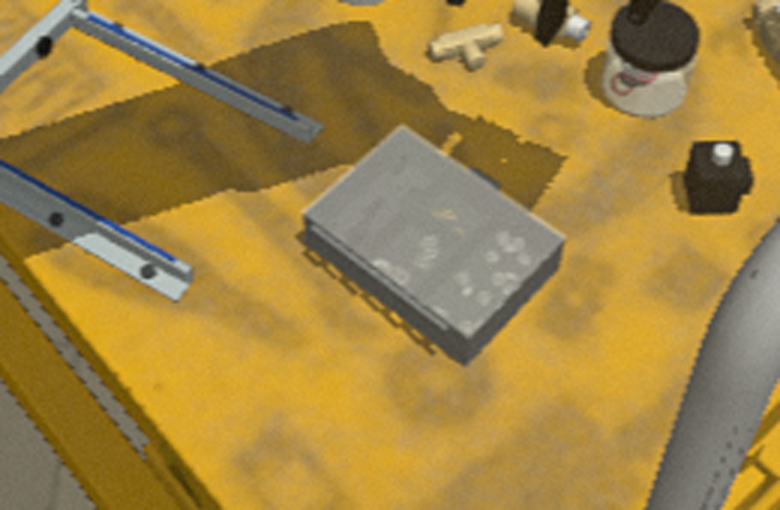

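```bash
python3 - <<'E'
from go import *
c=camera('scene')
for b in [(.557,-.060),(.587,-.155),(.6215,-.038),(.652,-.1356)]:
    print(b,[tuple(np.round(pix(c,(*b,z)),1)) for z in (.0,.01,.035,.06)])
im=cv2.imread('pics/s2.png'); cv2.imwrite('pics/s2c.png',cv2.resize(im[180:330,270:430],None,fx=4,fy=4,interpolation=cv2.INTER_CUBIC))
E
```

```text
(0.557, -0.06) [(np.float64(307.4), np.float64(293.5)), (np.float64(307.4), np.float64(290.2)), (np.float64(307.5), np.float64(281.9)), (np.float64(307.5), np.float64(273.1))]
(0.587, -0.155) [(np.float64(355.0), np.float64(317.4)), (np.float64(355.4), np.float64(314.2)), (np.float64(356.6), np.float64(306.0)), (np.float64(357.8), np.float64(297.5))]
(0.6215, -0.038) [(np.float64(325.2), np.float64(269.1)), (np.float64(325.4), np.float64(265.7)), (np.float64(325.8), np.float64(257.2)), (np.float64(326.2), np.float64(248.4))]
(0.652, -0.1356) [(np.float64(372.4), np.float64(291.5)), (np.float64(373.0), np.float64(288.3)), (np.float64(374.5), np.float64(279.9)), (np.float64(376.1), np.float64(271.2))]
```

View pics/s2c.png

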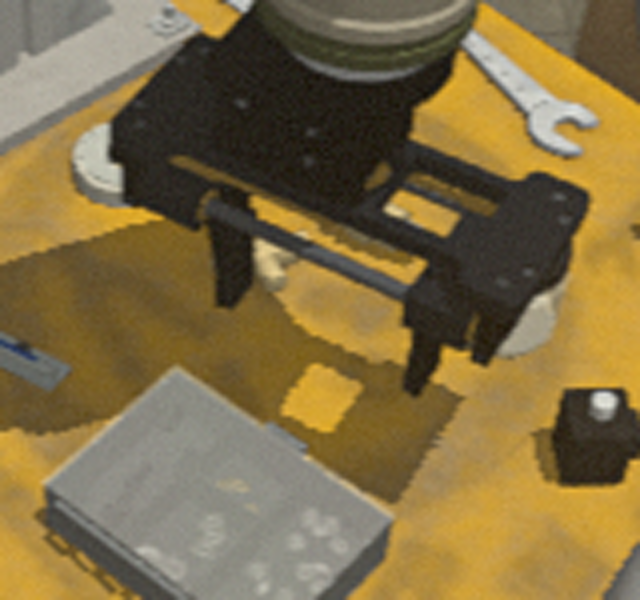

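The case has not moved. In the scene image the fingertips line up with a height of about 0.038, not the reported 0.010, so they passed over the lid. I'll check the real tip position from depth.

```bash
python3 - <<'E'
from go import *
s=read_state(); print(s['ee_pos'],s['width'])
c=camera('scene'); dep=c['depth']; H,W=dep.shape
v,u=np.mgrid[0:H,0:W]
P=np.stack([(u-c['cx'])/c['fx']*dep,(v-c['cy'])/c['fy']*dep,dep],-1)
Pw=R.from_quat(c['orientation']).apply(P.reshape(-1,3))+c['position']
Pw=Pw.reshape(H,W,3); 
# check table/lid heights
for p in [(430,380),(300,300),(330,320)]: print(p,Pw[p[1],p[0]].round(4))
dark=(c['img'].max(2)<60)&(dep>0)
near=np.linalg.norm(Pw[...,:2]-s['ee_pos'][:2],axis=2)<.075
m=dark&near&(Pw[...,2]>.07)
Q=Pw[m]; uu=u[m];vv=v[m]; o=np.argsort(Q[:,2])[:400]
for lo,hi in((.09,.1),(.1,.11),(.11,.12),(.12,.13),(.13,.14),(.14,.15),(.15,.16)):
    k=(Q[:,2]>lo)&(Q[:,2]<hi); print(lo,k.sum(),Q[k].mean(0).round(3) if k.any() else '', (uu[k].min(),uu[k].max(),vv[k].max()) if k.any() else '')
cv2.imwrite('pics/s6.png',c['img'][120:320,280:480,::-1].repeat(3,0).repeat(3,1))
w=camera('wrist'); print(w['tool_from_camera'])
cv2.imwrite('pics/w6.png',w['img'][:,:,::-1])
E
```

```text
[ 0.61231877 -0.09573007  0.11253159] 0.0367748454386502
(430, 380) [ 0.8378 -0.2363 -0.4525]
(300, 300) [ 0.5218 -0.0811  0.0337]
(330, 320) [ 0.5336 -0.1455  0.0339]
0.09 0  
0.1 0  
0.11 0  
0.12 0  
0.13 0  
0.14 0  
0.15 33 [ 0.606 -0.099  0.157] (np.int64(332), np.int64(364), np.int64(242))
[[-5.90500348e-04 -9.63397268e-01 -2.68077146e-01  7.35397201e-02]
 [ 9.99999537e-01 -3.65364954e-04 -8.89700892e-04  6.77072169e-06]
 [ 7.59189414e-04 -2.68077547e-01  9.63397038e-01 -2.00248169e-01]
 [ 0.00000000e+00  0.00000000e+00  0.00000000e+00  1.00000000e+00]]
```

View pics/s6.png

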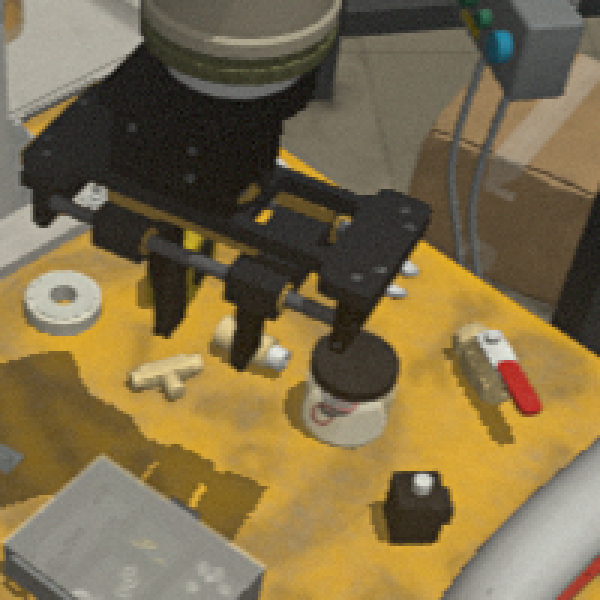

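View pics/w6.png

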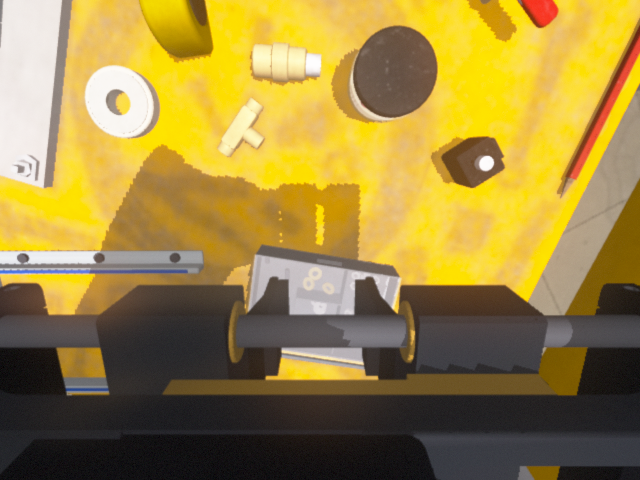

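```bash
python3 - <<'E'
from go import *
s=read_state(); M=R.from_quat(s['eef_rot']).as_matrix()
c=camera('scene'); q=R.from_quat(c['orientation'])
for (u,v) in [(335,225),(335,229),(336,230),(360,234),(360,239),(361,241),(420,200),(280,170)]:
    z=c['depth'][v,u]; P=q.apply([(u-c['cx'])/c['fx']*z,(v-c['cy'])/c['fy']*z,z])+c['position']
    print((u,v),P.round(4),'tool',(M.T@(P-s['ee_pos'])).round(4))
E
```

```text
(335, 225) [ 0.5965 -0.0811  0.1701] tool [-0.0093 -0.018  -0.0602]
(335, 229) [ 0.5978 -0.0804  0.1595] tool [-0.0078 -0.0183 -0.0497]
(336, 230) [ 0.5984 -0.0822  0.1582] tool [-0.0077 -0.0164 -0.0483]
(360, 234) [ 0.6095 -0.1238  0.1743] tool [-0.0096  0.0267 -0.0644]
(360, 239) [ 0.6138 -0.1215  0.1581] tool [-0.0048  0.0258 -0.0483]
(361, 241) [ 0.7263 -0.0316  0.0017] tool [ 0.1294 -0.0265  0.1081]
(420, 200) [ 0.6738 -0.1744  0.2422] tool [ 0.0367  0.0941 -0.1324]
(280, 170) [0.6883 0.183  0.0754] tool [ 0.1572 -0.2426  0.0345]
```

```bash
python3 - <<'E'
from go import *
s=read_state(); M=R.from_quat(s['eef_rot']).as_matrix()
c=camera('scene')
print(s['joint_positions'].round(3),s['width'])
for y in(-.026,.026):
  for x in (-.0095,.0095): print(y,x,[tuple(np.round(pix(c,s['ee_pos']+M@[x,y,z]),1)) for z in(0,-.02,-.03,-.04,-.05)])
im=c['img'][205:260,310:380,::-1]; cv2.imwrite('pics/s7.png',cv2.resize(im,None,fx=10,fy=10,interpolation=cv2.INTER_NEAREST))
E
```

```text
[-0.292  0.388  0.475  1.6   -0.187  1.2   -1.046] 0.028847292192626346
-0.026 -0.0095 [(np.float64(329.0), np.float64(248.7)), (np.float64(329.5), np.float64(240.6)), (np.float64(329.7), np.float64(236.5)), (np.float64(329.9), np.float64(232.3)), (np.float64(330.2), np.float64(228.0))]
-0.026 0.0095 [(np.float64(334.5), np.float64(241.7)), (np.float64(335.1), np.float64(233.7)), (np.float64(335.4), np.float64(229.6)), (np.float64(335.7), np.float64(225.3)), (np.float64(336.0), np.float64(221.0))]
0.026 -0.0095 [(np.float64(356.1), np.float64(261.0)), (np.float64(357.1), np.float64(253.1)), (np.float64(357.6), np.float64(248.9)), (np.float64(358.1), np.float64(244.8)), (np.float64(358.7), np.float64(240.5))]
0.026 0.0095 [(np.float64(361.3), np.float64(253.8)), (np.float64(362.4), np.float64(245.8)), (np.float64(363.0), np.float64(241.6)), (np.float64(363.6), np.float64(237.4)), (np.float64(364.1), np.float64(233.2))]
```

View pics/s7.png

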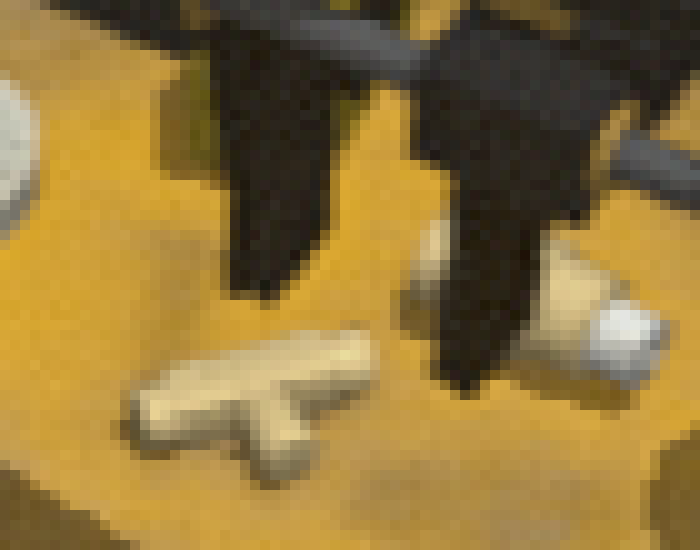

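```bash
python3 - <<'E'
from go import *
s=read_state(); M=R.from_quat(s['eef_rot']).as_matrix()
c=camera('wrist'); T=c['tool_from_camera']
for (u,v) in [(560,90),(180,120),(240,130),(390,60),(330,270),(320,290),(270,300),(370,300),(280,282),(362,282)]:
    z=c['depth'][v,u]; t=(T@[(u-c['cx'])/c['fx']*z,(v-c['cy'])/c['fy']*z,z,1])[:3]
    print((u,v),round(float(z),4),'tool',t.round(4),'world',(s['ee_pos']+M@t).round(4))
c=camera('top'); q=R.from_quat(c['orientation'])
for (u,v) in [(450,330),(212,345),(270,209)]:
    z=c['depth'][v,u]; print(q.apply([(u-c['cx'])/c['fx']*z,(v-c['cy'])/c['fy']*z,z])+c['position'])
E
```

```text
(560, 90) 0.2862 tool [0.1171 0.1951 0.1092] world [ 7.799e-01 -2.467e-01 -4.000e-04]
(180, 120) 0.2926 tool [ 0.0941 -0.1184  0.109 ] world [ 0.6643  0.0456 -0.    ]
(240, 130) 0.2809 tool [ 0.0855 -0.0655  0.0946] world [ 0.672  -0.0075  0.0144]
(390, 60) 0.2295 tool [0.1275 0.0449 0.0531] world [ 0.7451 -0.1003  0.0558]
(330, 270) 0.294 tool [-0.0273  0.007   0.0769] world [ 0.586  -0.1104  0.0323]
(320, 290) 0.2967 tool [-0.0446 -0.0014  0.0749] world [ 0.567  -0.1075  0.0343]
(270, 300) 0.1472 tool [ 0.0109 -0.0217 -0.0649] world [ 0.6141 -0.0715  0.174 ]
(370, 300) 0.1461 tool [ 0.0113  0.0202 -0.0659] world [ 0.6271 -0.1114  0.175 ]
(280, 282) 0.1649 tool [ 0.0115 -0.0196 -0.0463] world [ 0.6153 -0.0733  0.1554]
(362, 282) 0.1656 tool [ 0.0112  0.0191 -0.0457] world [ 0.6266 -0.1104  0.1547]
[ 0.49449803 -0.08828363  0.59089979]
[0.43548553 0.17868725 0.0143367 ]
[ 0.51635248 -0.01382994  0.91599124]
```

The table reads z = 0 from the wrist camera, so the robot pose is right. The visible fingers end about 0.04 behind the nominal TCP. I'll find the lowest points of the fingers and body in tool coordinates.

```bash
python3 - <<'E'
from go import *
s=read_state(); M=R.from_quat(s['eef_rot']).as_matrix()
print(s['width'])
def cloud(c,Rm,p):
    dep=c['depth']; v,u=np.mgrid[0:480,0:640]; P=np.stack([(u-c['cx'])/c['fx']*dep,(v-c['cy'])/c['fy']*dep,dep],-1)
    return (P[dep>0].reshape(-1,3))@Rm.T+p
c=camera('scene'); W=cloud(c,R.from_quat(c['orientation']).as_matrix(),c['position'])
T=(W-s['ee_pos'])@M
k=(abs(T[:,0])<.06)&(abs(T[:,1])<.11)&(T[:,2]<.02)&(T[:,2]>-.15)
T=T[k]
for a in np.arange(-.11,.11,.01):
    q=T[(T[:,1]>=a)&(T[:,1]<a+.01)]
    if len(q): o=q[np.argsort(q[:,2])[-3:]]; print(round(a,3),len(q),o.round(3).tolist())
E
```

```text
0.02678522215625511
-0.1 6 [[-0.035, -0.092, -0.136], [-0.036, -0.091, -0.136], [-0.034, -0.091, -0.133]]
-0.09 86 [[-0.035, -0.083, -0.113], [-0.036, -0.083, -0.112], [-0.035, -0.081, -0.112]]
-0.08 160 [[-0.033, -0.078, -0.11], [-0.026, -0.078, -0.109], [-0.001, -0.078, -0.109]]
-0.07 76 [[-0.032, -0.067, -0.122], [-0.032, -0.064, -0.121], [-0.031, -0.063, -0.121]]
-0.06 55 [[-0.031, -0.053, -0.122], [-0.031, -0.055, -0.121], [-0.031, -0.052, -0.12]]
-0.05 85 [[-0.037, -0.041, -0.116], [-0.036, -0.043, -0.114], [-0.035, -0.04, -0.113]]
-0.04 149 [[-0.037, -0.036, -0.115], [-0.035, -0.035, -0.114], [-0.035, -0.032, -0.113]]
-0.03 202 [[-0.008, -0.021, -0.043], [-0.01, -0.02, -0.042], [-0.009, -0.02, -0.039]]
-0.02 436 [[-0.008, -0.013, -0.04], [0.01, -0.012, -0.039], [0.007, -0.012, -0.039]]
-0.01 79 [[-0.031, -0.005, -0.121], [-0.029, -0.004, -0.121], [-0.03, -0.002, -0.12]]
-0.0 85 [[-0.031, 0.007, -0.122], [-0.031, 0.01, -0.121], [-0.031, 0.002, -0.121]]
0.01 156 [[-0.009, 0.016, -0.04], [-0.007, 0.018, -0.04], [-0.006, 0.015, -0.04]]
0.02 412 [[0.008, 0.024, -0.042], [-0.002, 0.024, -0.041], [-0.01, 0.022, -0.04]]
0.03 271 [[-0.036, 0.039, -0.114], [-0.036, 0.036, -0.114], [-0.035, 0.031, -0.113]]
0.04 356 [[-0.01, 0.047, -0.113], [0.003, 0.047, -0.113], [0.0, 0.047, -0.113]]
0.05 124 [[-0.031, 0.06, -0.121], [0.027, 0.053, -0.121], [-0.03, 0.051, -0.119]]
0.06 76 [[-0.03, 0.069, -0.121], [-0.031, 0.064, -0.121], [-0.031, 0.063, -0.121]]
0.07 70 [[-0.031, 0.07, -0.122], [-0.031, 0.071, -0.121], [-0.031, 0.078, -0.121]]
0.08 164 [[0.02, 0.088, -0.11], [-0.012, 0.088, -0.11], [-0.025, 0.088, -0.109]]
0.09 120 [[-0.035, 0.093, -0.133], [0.0, 0.094, -0.133], [0.038, 0.094, -0.133]]
```

The fingers end 39 mm short of the reported TCP, and the body starts at 110 mm, 71 mm above the tips. The whole tool is therefore offset by about 39 mm. I'll use TCP z ≈ -0.030 for tips at about +0.009, and redo the side push.

```bash
python3 -m inch '[[0.5,0,0.3,0,0,0],[0.1,0,0.6,0,0,0],[0,0,0.6,0,0,0],[0,0,0.6,0,0,0],[0,0,0.5,0,0,0]]' 1
python3 -m inch '[[0,0,0.3,0,0,0],[0,0,0.3,0,0,0],[0,0,0.2,0,0,0],[0,0,0.1,0,0,0],[0,0,0,0,0,0]]'
python3 - <<'E'
from go import *
delta(toworld(-.109,-.0545),-.030,-72.6)
c=camera('scene');cv2.imwrite('pics/s8.png',cv2.resize(c['img'][180:380,200:440,::-1],None,fx=3,fy=3,interpolation=cv2.INTER_CUBIC))
E
```

```text
time: 8.6
ee_pos: [0.6332, -0.0885, 0.0049]
eef_rot: [0.989, 0.151, -0.0, -0.0]
ft_force: [0.7, -0.1, -0.1]
width: 0.0683
time: 9.22
ee_pos: [0.6337, -0.0886, -0.0296]
eef_rot: [0.989, 0.151, 0.0, -0.0]
ft_force: [-0.8, 0.8, -0.8]
width: 0.0871
t 9.22 world [ 0.6337 -0.0886 -0.0296] lane [-0.11   -0.1189] F [-0.75  0.77 -0.79] w 0.0871
jaw deg -72.64 tilt [ 1.e-04  1.e-04 -1.e+00]
tool delta units [-1.609 -0.023  0.009] turn units -0.0004
```

View pics/s8.png

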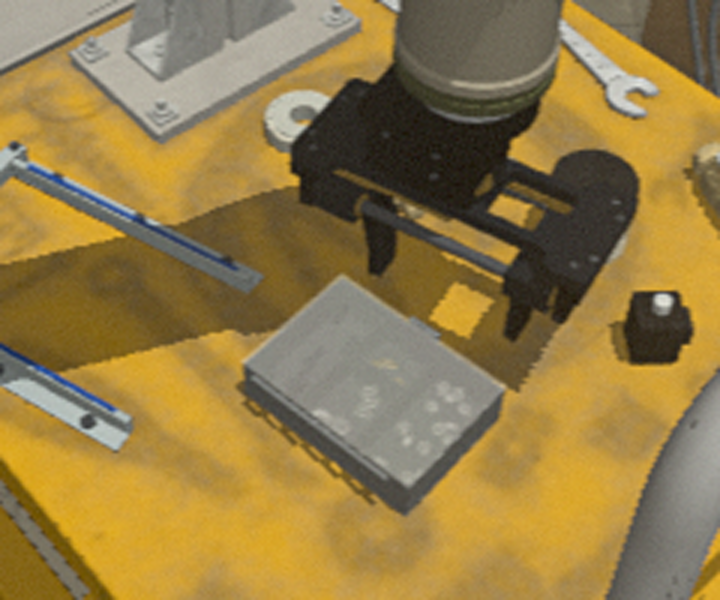

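The tips are now low and clear of the case, and the body at about 0.08 is above the 0.056 jar. I'll push part way.

```bash
python3 -m inch '[[-0.3,0,0,0,0,0],[-0.25,0,0,0,0,0],[-0.15,0,0,0,0,0],[-0.15,0,0,0,0,0],[-0.15,0,0,0,0,0]]'
python3 -m inch '[[-0.15,0,0,0,0,0],[-0.15,0,0,0,0,0],[0,0,0,0,0,0]]'
python3 - <<'E'
from go import *
delta(toworld(-.109,-.0545),-.030,-72.6)
c=camera('scene');cv2.imwrite('pics/s9.png',cv2.resize(c['img'][250:370,200:400,::-1],None,fx=4,fy=4,interpolation=cv2.INTER_CUBIC))
E
```

```text
time: 9.9
ee_pos: [0.5954, -0.1003, -0.0295]
eef_rot: [0.989, 0.151, 0.0, -0.0]
ft_force: [1.3, 1.5, 0.9]
width: 0.087
time: 10.28
ee_pos: [0.5834, -0.1045, -0.0297]
eef_rot: [0.989, 0.151, -0.0, 0.0]
ft_force: [0.1, -1.2, 0.3]
width: 0.0868
t 10.28 world [ 0.5834 -0.1045 -0.0297] lane [-0.1102 -0.0661] F [ 0.15 -1.24  0.27] w 0.0868
jaw deg -72.67 tilt [-5.e-04 -1.e-04 -1.e+00]
tool delta units [-0.29  -0.029  0.008] turn units -0.0006
```

View pics/s9.png

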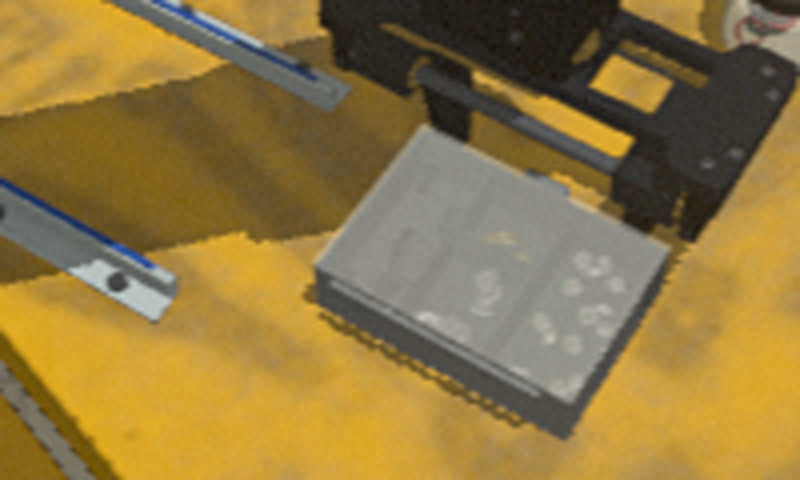

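```bash
cat > lid.py <<'E'
from go import *
def lid(c,pts,ox,oy,f,z=.033):
    P=np.array([tolane(ray(c,ox+(u+.5)/f-.5,oy+(v+.5)/f-.5,z)) for u,v in pts]); print(P.round(4).tolist())
    print('len',np.linalg.norm(P[1]-P[0]).round(4),'wid',np.linalg.norm(P[2]-P[1]).round(4),'centre',((P[0]+P[2])/2).round(4),'yaw',np.arctan2(*(P[0]-P[1])[::-1]).round(4))
    if len(P)>3: print('mean',P.mean(0).round(4),'yaw far',np.arctan2(*(P[3]-P[2])[::-1]).round(4))
E
python3 - <<'E'
from lid import *
lid(camera('scene'),[(318,268),(575,403),(668,245),(425,125)],200,250,4)
E
```

```text
[[-0.0575, 0.0329], [-0.181, 0.0315], [-0.1782, -0.056], [-0.0553, -0.056]]
len 0.1234 wid 0.0876 centre [-0.1179 -0.0115] yaw 0.0113
mean [-0.118  -0.0119] yaw far 0.0001
```

The case is squared (yaw about 0.005) at y about -0.012. I'll finish the last 12 mm, then back off and rise.

```bash
python3 -m inch '[[-0.1,0,0,0,0,0],[-0.1,0,0,0,0,0],[-0.09,0,0,0,0,0],[0,0,0,0,0,0]]'
python3 -m inch '[[0.15,0,0,0,0,0],[0.4,0,0,0,0,0],[0.2,0,-0.6,0,0,0],[0,0,-0.8,0,0,0],[0,0,-0.8,0,0,0]]'
python3 - <<'E'
from go import *
delta(toworld(-.22,0),.05,17.4)
c=camera('scene');cv2.imwrite('pics/s10.png',cv2.resize(c['img'][260:380,190:390,::-1],None,fx=4,fy=4,interpolation=cv2.INTER_CUBIC))
E
```

```text
time: 10.88
ee_pos: [0.5725, -0.1077, -0.0297]
eef_rot: [0.989, 0.151, -0.0, -0.0]
ft_force: [-0.2, 0.8, 0.2]
width: 0.0869
time: 11.5
ee_pos: [0.6018, -0.0984, 0.0591]
eef_rot: [0.989, 0.151, -0.0, 0.0]
ft_force: [0.9, 0.3, -0.4]
width: 0.0866
t 11.5 world [ 0.6018 -0.0984  0.0591] lane [-0.1098 -0.0855] F [ 0.87  0.34 -0.39] w 0.0866
jaw deg -72.62 tilt [-4.e-04 -1.e-04 -1.e+00]
tool delta units [-2.135  2.757  0.229] turn units -0.7502
```

View pics/s10.png

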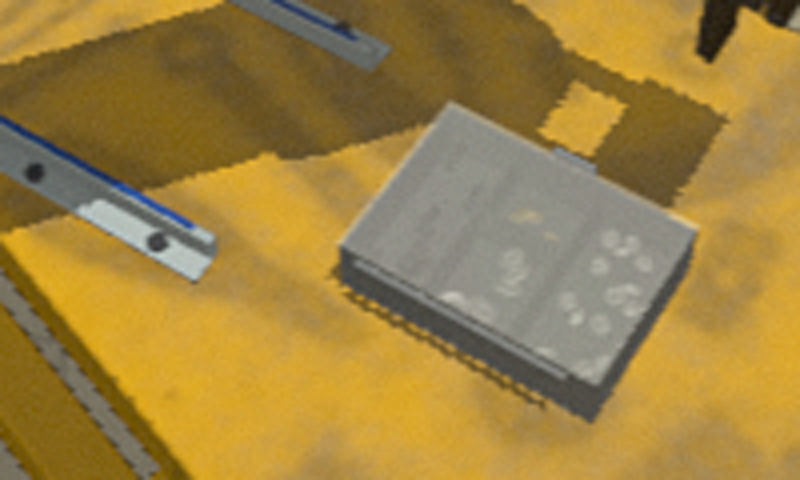

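```bash
python3 - <<'E'
from lid import *
lid(camera('scene'),[(341,246),(600,384),(697,233),(450,102)],190,260,4)
E
python3 -m inch '[[-0.4,0.5,-0.3,0,0,-0.084],[0,0,0,0,0,-0.084],[0,0,0,0,0,-0.084],[0,0,0,0,0,-0.084],[0,0,0,0,0,-0.084]]' 0.2
python3 -m inch '[[0,0,0,0,0,-0.084],[0,0,0,0,0,-0.084],[0,0,0,0,0,-0.084],[0,0,0,0,0,-0.078],[0,0,0,0,0,0]]'
python3 - <<'E'
from go import *
delta(toworld(-.22,0),.05,17.4)
E
```

```text
[[-0.0565, 0.0441], [-0.1804, 0.0428], [-0.1807, -0.0408], [-0.0547, -0.0442]]
len 0.1239 wid 0.0837 centre [-0.1186  0.0016] yaw 0.0101
mean [-0.1181  0.0005] yaw far -0.0272
time: 12.22
ee_pos: [0.5922, -0.1222, 0.0696]
eef_rot: [0.829, 0.56, -0.0, -0.0]
ft_force: [-0.3, -0.4, 0.4]
width: 0.0536
time: 12.85
ee_pos: [0.5921, -0.1223, 0.0697]
eef_rot: [0.593, 0.805, -0.0, -0.0]
ft_force: [0.5, 0.4, -0.8]
width: 0.0523
t 12.85 world [ 0.5921 -0.1223  0.0697] lane [-0.1298 -0.0691] F [ 0.47  0.36 -0.81] w 0.0523
jaw deg 17.3 tilt [-8.e-04  5.e-04 -1.e+00]
tool delta units [-2.26  -1.722  0.491] turn units -0.0009
```

```bash
python3 -m inch '[[-0.8,-0.5,0,0,0,0],[-0.8,-0.6,0,0,0,0],[-0.66,-0.62,0,0,0,0],[0,0,0.6,0,0,0],[0,0,0.6,0,0,0]]'
python3 -m inch '[[0,0,0.6,0,0,0],[0,0,0.4,0,0,0],[0,0,0.28,0,0,0],[0,0,0,0,0,0]]'
python3 - <<'E'
from go import *
delta(toworld(-.19,0),-.030,17.4)
c=camera('scene');cv2.imwrite('pics/s11.png',cv2.resize(c['img'][230:430,190:430,::-1],None,fx=3,fy=3,interpolation=cv2.INTER_CUBIC))
c=camera('top');cv2.imwrite('pics/t11.png',cv2.resize(c['img'][200:400,190:460,::-1],None,fx=2.9,fy=2.9,interpolation=cv2.INTER_CUBIC))
E
```

```text
time: 13.48
ee_pos: [0.5535, -0.2298, 0.0216]
eef_rot: [0.595, 0.804, 0.0, 0.0]
ft_force: [-0.4, 0.2, -1.0]
width: 0.0523
time: 13.98
ee_pos: [0.5532, -0.2291, -0.0294]
eef_rot: [0.593, 0.805, -0.0, -0.0]
ft_force: [-0.5, -0.6, -0.5]
width: 0.0523
t 13.97 world [ 0.5532 -0.2291 -0.0294] lane [-0.22 -0.  ] F [-0.52 -0.63 -0.51] w 0.0523
jaw deg 17.31 tilt [-1.e-03  3.e-04 -1.e+00]
tool delta units [ 0.75  -0.002  0.015] turn units -0.0008
```

View pics/s11.png

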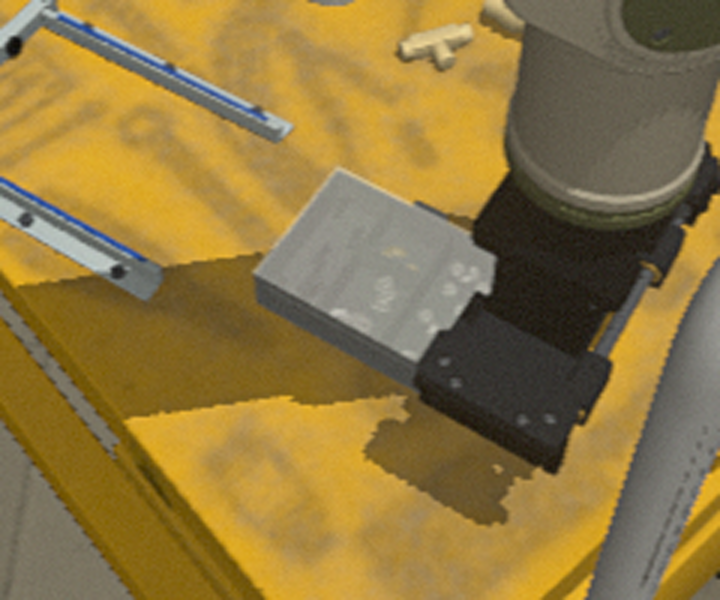

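View pics/t11.png

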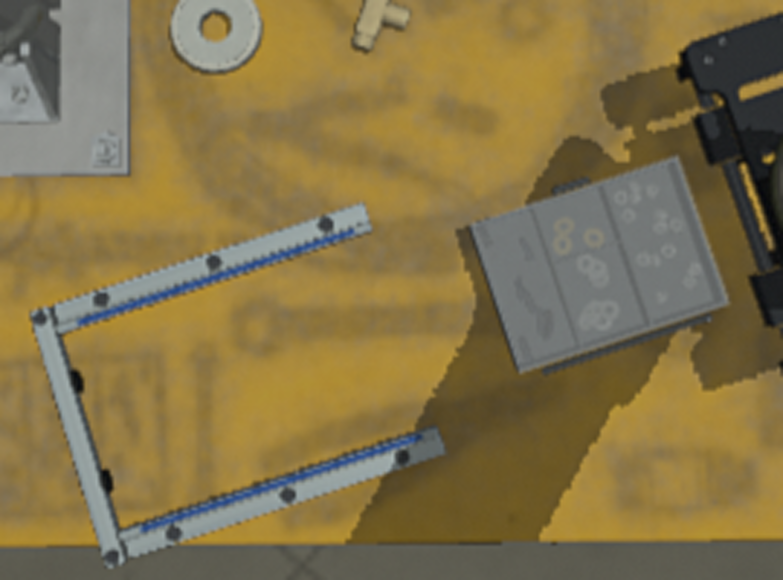

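The top view now shows both the lane and the case unobstructed, with lid corners at crop (471,227), (679,157), (728,303) and (521,372).

```bash
python3 - <<'E'
from lid import *
lid(camera('top'),[(521,372),(728,303),(679,157),(471,227)],190,200,2.9)
E
```

```text
[[-0.0548, 0.0439], [-0.1785, 0.0437], [-0.18, -0.0431], [-0.0542, -0.0425]]
len 0.1237 wid 0.0869 centre [-0.1174  0.0004] yaw 0.0013
mean [-0.1169  0.0005] yaw far 0.0052
```

```bash
python3 -m inch '[[0.3,0,0,0,0,0],[0.2,0,0,0,0,0],[0.2,0,0,0,0,0],[0.2,0,0,0,0,0],[0.2,0,0,0,0,0]]'
python3 -m inch '[[0.2,0,0,0,0,0],[0.2,0,0,0,0,0],[0.2,0,0,0,0,0],[0.2,0,0,0,0,0],[0,0,0,0,0,0]]'
python3 - <<'E'
from go import *
delta(toworld(.0555,0),-.030,17.4)
c=camera('top');cv2.imwrite('pics/t12.png',cv2.resize(c['img'][200:400,190:460,::-1],None,fx=2.9,fy=2.9,interpolation=cv2.INTER_CUBIC))
E
```

```text
time: 14.75
ee_pos: [0.5404, -0.1871, -0.0287]
eef_rot: [0.592, 0.806, -0.0, 0.0]
ft_force: [-0.0, -1.8, 1.1]
width: 0.0519
time: 15.38
ee_pos: [0.5306, -0.1556, -0.029]
eef_rot: [0.592, 0.806, 0.0, -0.0]
ft_force: [-0.4, 0.2, -0.1]
width: 0.0525
t 15.38 world [ 0.5306 -0.1556 -0.029 ] lane [-0.1431 -0.0004] F [-0.41  0.17 -0.11] w 0.0525
jaw deg 17.42 tilt [-5.e-04  8.e-04 -1.e+00]
tool delta units [ 4.964 -0.012  0.03 ] turn units 0.0002
```

View pics/t12.png

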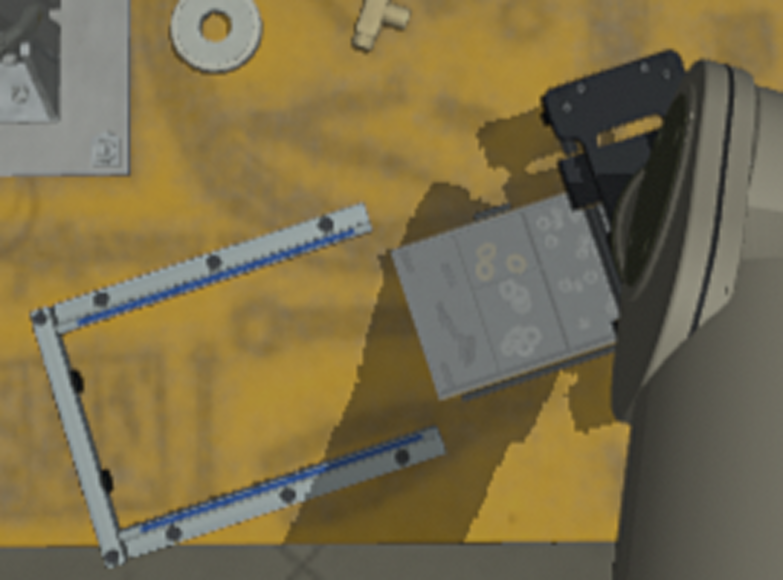

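The front lid corners are at about (391,252) and (441,400), with long-edge points (565,193) and (612,345).

```bash
python3 - <<'E'
from lid import *
lid(camera('top'),[(441,400),(612,345),(565,193),(391,252)],190,200,2.9)
E
```

```text
[[-0.0068, 0.0447], [-0.1085, 0.0456], [-0.1115, -0.0441], [-0.0062, -0.0433]]
len 0.1017 wid 0.0897 centre [-0.0591  0.0003] yaw -0.0091
mean [-0.0583  0.0007] yaw far 0.0075
```

Centred and straight. I'll continue into the lane.

```bash
python3 -m inch '[[0.2,0,0,0,0,0],[0.2,0,0,0,0,0],[0.2,0,0,0,0,0],[0.2,0,0,0,0,0],[0.2,0,0,0,0,0]]'
python3 -m inch '[[0.2,0,0,0,0,0],[0.2,0,0,0,0,0],[0.2,0,0,0,0,0],[0.2,0,0,0,0,0],[0,0,0,0,0,0]]'
python3 - <<'E'
from go import *
delta(toworld(.0555,0),-.030,17.4)
c=camera('top');cv2.imwrite('pics/t13.png',cv2.resize(c['img'][200:400,190:460,::-1],None,fx=2.9,fy=2.9,interpolation=cv2.INTER_CUBIC))
c=camera('scene');cv2.imwrite('pics/s13.png',cv2.resize(c['img'][220:380,130:370,::-1],None,fx=3.3,fy=3.3,interpolation=cv2.INTER_CUBIC))
E
```

```text
time: 16.1
ee_pos: [0.5187, -0.1179, -0.0289]
eef_rot: [0.592, 0.806, 0.0, -0.0]
ft_force: [-0.4, -2.4, -0.7]
width: 0.0524
time: 16.73
ee_pos: [0.5093, -0.0871, -0.0288]
eef_rot: [0.592, 0.806, 0.0, -0.0]
ft_force: [0.1, -0.3, -0.1]
width: 0.0521
t 16.73 world [ 0.5093 -0.0871 -0.0288] lane [-0.0714 -0.0006] F [ 0.14 -0.26 -0.13] w 0.0521
jaw deg 17.42 tilt [-0.e+00  5.e-04 -1.e+00]
tool delta units [ 3.172 -0.017  0.031] turn units 0.0001
```

View pics/t13.png

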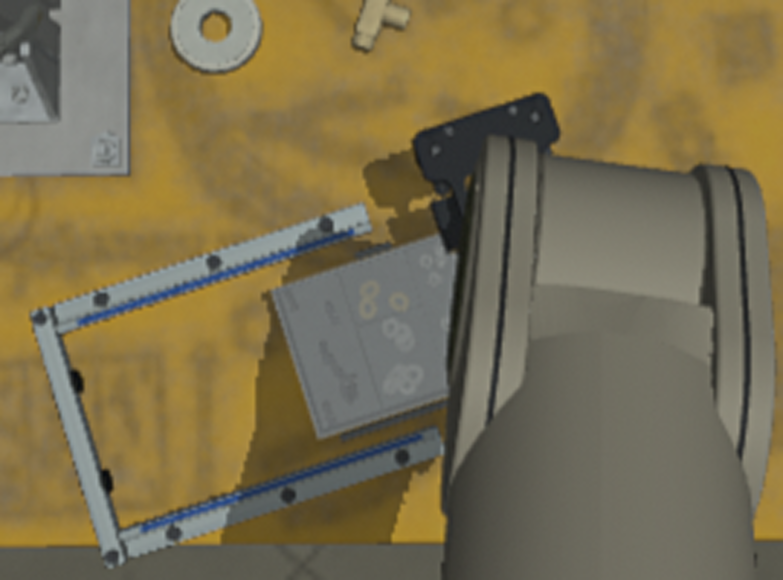

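View pics/s13.png

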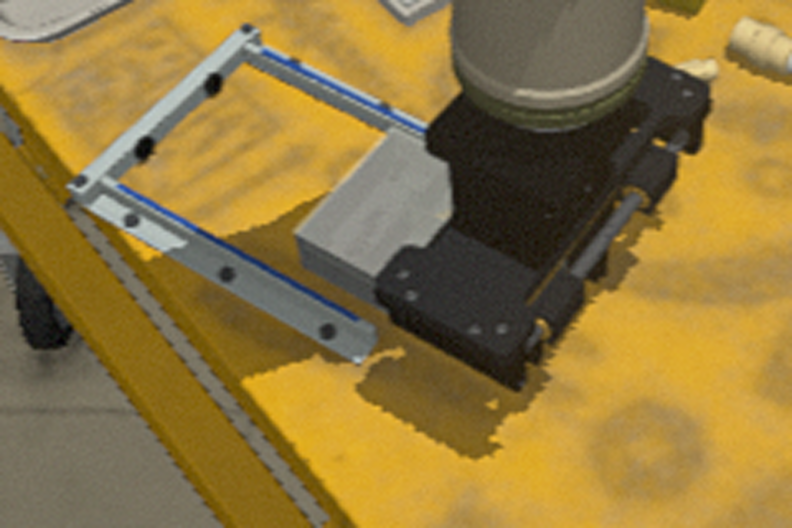

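The front lid corners are at about (272,291) and (319,438) in the top crop, with long-edge points (440,236) and (440,400).

```bash
python3 - <<'E'
from lid import *
lid(camera('top'),[(319,438),(440,400),(440,236),(272,291)],190,200,2.9)
E
```

```text
[[0.0654, 0.0434], [-0.0063, 0.0445], [-0.0357, -0.0432], [0.0654, -0.0435]]
len 0.0717 wid 0.0925 centre [0.0148 0.0001] yaw -0.0159
mean [0.0222 0.0003] yaw far -0.003
```

```bash
python3 -m inch '[[0.2,0,0,0,0,0],[0.2,0,0,0,0,0],[0.2,0,0,0,0,0],[0.2,0,0,0,0,0],[0.2,0,0,0,0,0]]'
python3 -m inch '[[0.2,0,0,0,0,0],[0.2,0,0,0,0,0],[0.2,0,0,0,0,0],[0.2,0,0,0,0,0],[0,0,0,0,0,0]]'
python3 - <<'E'
from go import *
delta(toworld(.0555,0),-.030,17.4)
c=camera('top');cv2.imwrite('pics/t14.png',cv2.resize(c['img'][200:400,190:460,::-1],None,fx=2.9,fy=2.9,interpolation=cv2.INTER_CUBIC))
E
```

```text
time: 17.5
ee_pos: [0.4974, -0.0493, -0.0288]
eef_rot: [0.592, 0.806, 0.0, 0.0]
ft_force: [0.9, -1.6, 1.3]
width: 0.0524
time: 18.12
ee_pos: [0.4875, -0.0182, -0.029]
eef_rot: [0.592, 0.806, 0.0, -0.0]
ft_force: [0.4, -0.4, -0.0]
width: 0.0525
t 18.12 world [ 0.4875 -0.0182 -0.029 ] lane [ 0.0009 -0.0005] F [ 0.44 -0.45 -0.02] w 0.0525
jaw deg 17.43 tilt [-6.e-04  6.e-04 -1.e+00]
tool delta units [ 1.366 -0.012  0.026] turn units 0.0002
```

View pics/t14.png

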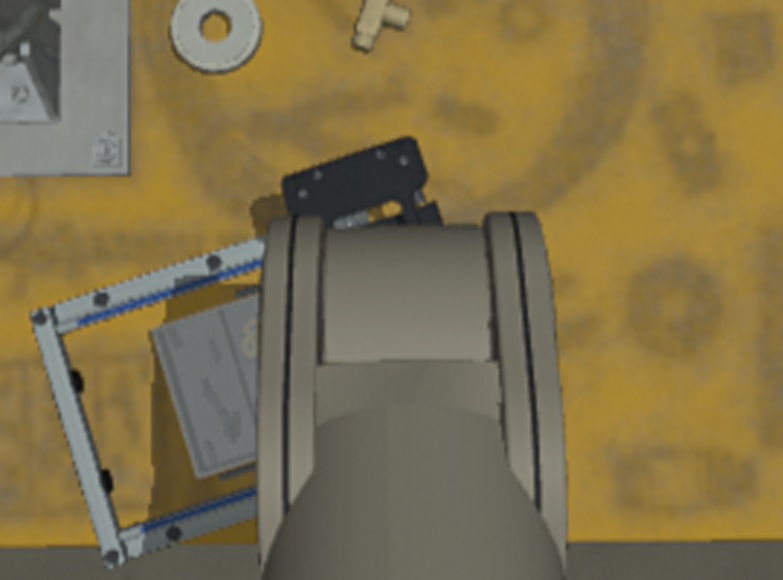

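The front corners are at about (151,330) and (199,478), evenly between the rails and parallel to the stop. I'll push on, slowing near the buffers.

```bash
python3 - <<'E'
from lid import *
lid(camera('top'),[(199,478),(255,461),(255,294),(151,330)],190,200,2.9)
E
python3 -m inch '[[0.2,0,0,0,0,0],[0.2,0,0,0,0,0],[0.2,0,0,0,0,0],[0.2,0,0,0,0,0],[0.2,0,0,0,0,0]]'
python3 -m inch '[[0.15,0,0,0,0,0],[0,0,0,0,0,0]]'
python3 - <<'E'
from go import *
delta(toworld(.0555,0),-.030,17.4)
c=camera('top');cv2.imwrite('pics/t15.png',cv2.resize(c['img'][260:400,190:330,::-1],None,fx=4,fy=4,interpolation=cv2.INTER_CUBIC))
E
```

```text
[[0.1368, 0.0435], [0.1037, 0.0443], [0.0751, -0.0449], [0.1379, -0.044]]
len 0.033 wid 0.0937 centre [ 0.1059 -0.0007] yaw -0.0253
mean [ 0.1134 -0.0003] yaw far 0.0138
time: 18.85
ee_pos: [0.4757, 0.0195, -0.0289]
eef_rot: [0.592, 0.806, 0.0, -0.0]
ft_force: [-0.2, -0.6, -1.1]
width: 0.0522
time: 19.1
ee_pos: [0.4741, 0.0253, -0.0288]
eef_rot: [0.592, 0.806, 0.0, -0.0]
ft_force: [0.0, 0.1, -0.1]
width: 0.0522
t 19.1 world [ 0.4741  0.0253 -0.0288] lane [ 0.0464 -0.0007] F [ 0.01  0.13 -0.06] w 0.0522
jaw deg 17.41 tilt [-0.e+00  4.e-04 -1.e+00]
tool delta units [ 0.227 -0.017  0.029] turn units 0.0001
```

View pics/t15.png

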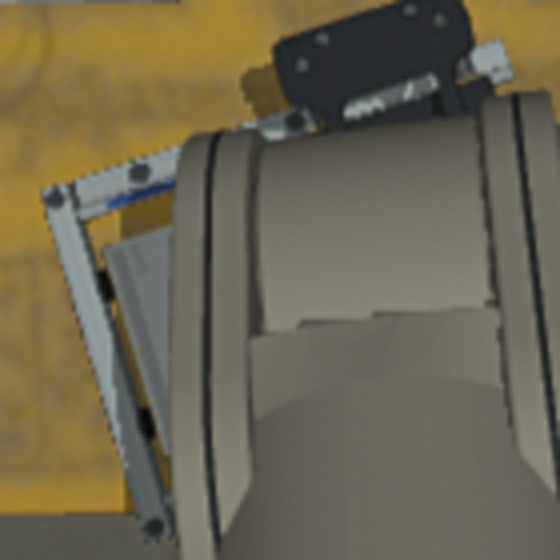

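About 9 mm left. I'll take small steps and watch the reaction force.

```bash
python3 -m inch '[[0.08,0,0,0,0,0],[0.06,0,0,0,0,0],[0.04,0,0,0,0,0]]'
python3 -m inch '[[0.03,0,0,0,0,0],[0.02,0,0,0,0,0]]'
python3 -m inch '[[0.02,0,0,0,0,0]]'
```

```text
time: 19.52
ee_pos: [0.4721, 0.0314, -0.0288]
eef_rot: [0.592, 0.806, 0.0, 0.0]
ft_force: [1.3, -1.7, 0.2]
width: 0.0525
time: 19.77
ee_pos: [0.4721, 0.0324, -0.0287]
eef_rot: [0.593, 0.806, -0.0, 0.001]
ft_force: [3.2, -7.3, 0.1]
width: 0.0519
time: 19.9
ee_pos: [0.4721, 0.0325, -0.0286]
eef_rot: [0.593, 0.805, -0.0, 0.001]
ft_force: [3.7, -10.8, 1.8]
width: 0.052
```

The force has risen to 11 N along the lane, so the case is on the buffers. Backing off straight and rising.

```bash
python3 -m inch '[[-0.05,0,0,0,0,0],[-0.1,0,0,0,0,0],[-0.4,0,0,0,0,0],[-0.4,0,0,0,0,0],[0,0,-0.5,0,0,0]]'
python3 -m inch '[[0,0,-0.9,0,0,0],[0,0,-0.9,0,0,0],[-0.7,0,-0.7,0,0,0],[-0.9,0,-0.5,0,0,0],[-0.9,0,0,0,0,0]]'
python3 -m inch '[[-0.9,0,0,0,0,0],[-0.9,0,0,0,0,0],[-0.9,0,0,0,0,0],[-0.6,0,0,0,0,0],[0,0,0,0,0,0]]'
python3 - <<'E'
from go import *
delta(toworld(.0555,0),-.030,17.4)
c=camera('top');cv2.imwrite('pics/t16.png',cv2.resize(c['img'][260:400,190:330,::-1],None,fx=4,fy=4,interpolation=cv2.INTER_CUBIC))
cv2.imwrite('pics/t16f.png',c['img'][:,:,::-1])
c=camera('scene');cv2.imwrite('pics/s16.png',cv2.resize(c['img'][210:340,130:310,::-1],None,fx=4,fy=4,interpolation=cv2.INTER_CUBIC))
E
```

```text
time: 20.52
ee_pos: [0.4818, -0.0046, -0.0097]
eef_rot: [0.593, 0.805, -0.001, -0.001]
ft_force: [0.5, 1.0, -0.1]
width: 0.0522
time: 21.15
ee_pos: [0.5138, -0.0998, 0.113]
eef_rot: [0.593, 0.806, 0.001, 0.001]
ft_force: [0.1, -0.6, -0.3]
width: 0.0523
time: 21.78
ee_pos: [0.5511, -0.2268, 0.1108]
eef_rot: [0.594, 0.805, -0.001, 0.0]
ft_force: [-0.2, 0.2, -0.7]
width: 0.0523
t 21.77 world [ 0.5511 -0.2268  0.1108] lane [-0.2172  0.0013] F [-0.16  0.19 -0.7 ] w 0.0523
jaw deg 17.14 tilt [-7.e-04 -1.e-03 -1.e+00]
tool delta units [6.820e+00 2.000e-03 3.514e+00] turn units -0.0022
```

View pics/t16.png

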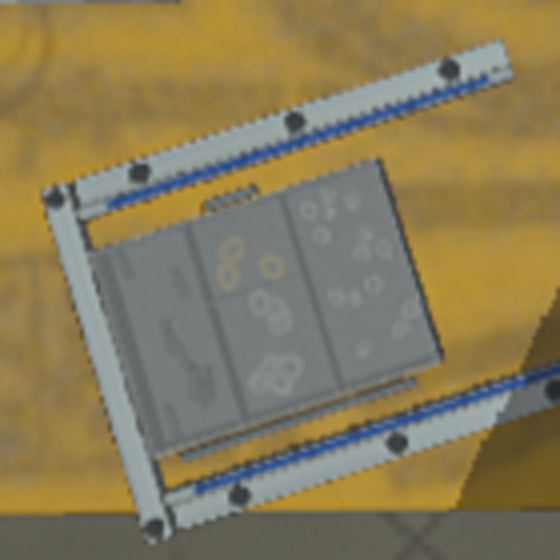

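View pics/t16f.png

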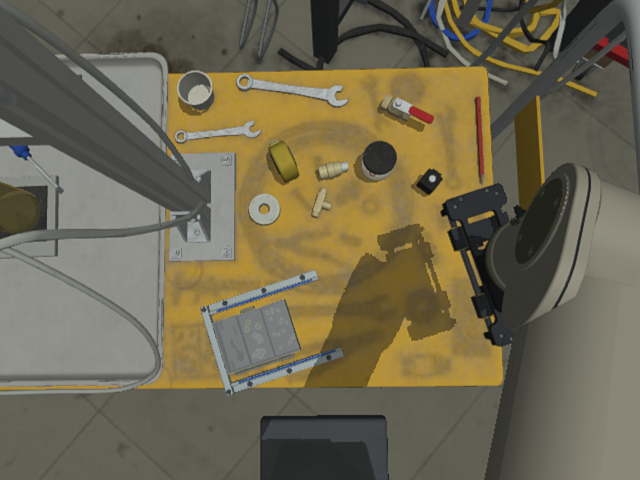

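View pics/s16.png

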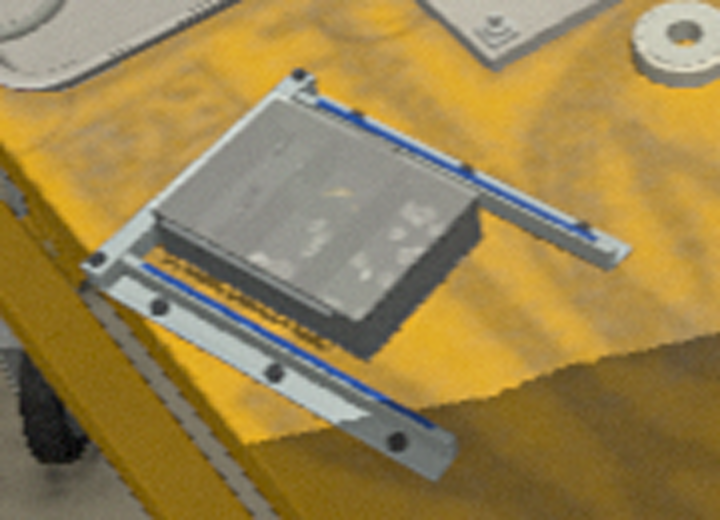

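The case sits against the stop between the rails and the bystanders have not moved. I'll measure the lid corners once more.

```bash
python3 - <<'E'
from lid import *
lid(camera('top'),[(157,457),(442,358),(378,160),(93,253)],190,260,4)
lid(camera('scene'),[(155,213),(360,320),(480,200),(280,100)],130,210,4)
c=camera('top'); a=cv2.absdiff(c['img'][60:225,170:440],np.load('top0.npy')[60:225,170:440]).max(2); print('changed px in bystander area',(a>40).sum(), c['depth'][330,255])
E
```

```text
[[0.1872, 0.0429], [0.0639, 0.0412], [0.0641, -0.0437], [0.1881, -0.0442]]
len 0.1234 wid 0.0849 centre [ 0.1257 -0.0004] yaw 0.0137
mean [ 0.1258 -0.001 ] yaw far -0.004
[[0.1847, 0.0438], [0.0641, 0.0417], [0.0612, -0.0428], [0.1839, -0.0428]]
len 0.1206 wid 0.0846 centre [0.123  0.0005] yaw 0.017
mean [ 0.1235 -0.    ] yaw far 0.0001
changed px in bystander area 26 0.875222
```

```bash
python3 -c "
from bench import close_job
print(close_job())"
```

```text
the job is handed in; nothing more can be done
None
```

The case is docked on the buffers at the far end of the lane, and I handed the job in at about 22 s of the 64 s.

**What I did:** I squared and centred the case with a two-finger push on its far long wall, outside the lane. I then pushed its tail straight down the lane in checked stages until the force rose to about 11 N on the buffers, and backed the robot well clear.

**Last checks:**
- **Position:** the top view puts the case origin about 126 mm past the mouth, against 128 nominal (the limit allows down to 123). It is about 1 mm off the centreline.
- **Angle:** the lid's long edges read -0.004 and +0.014 rad in the top view, which is within my corner-reading error.
- **Bystanders:** the before and after top views differ in only a handful of pixels around the other things on the table.
- **Rails:** I saw no contact with either rail in any picture.

**What disagreed:**
- **Finger length:** the visible fingers end about 39 mm short of the reported TCP. My first side push therefore passed over the lid without touching the case. I measured the offset from depth images and worked with TCP z at about -0.03 after that.
- **Scene camera:** its final reading of the origin is about 123.5 mm, which leaves almost no margin to the limit. It measured the 126 mm lid about 5 mm short, so I trusted the top view and the force rise on the buffers instead.

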